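# Load a sloped kitting tray with two bearing units

## Task

Lift the loose dust cover off the sloped kitting tray and lay it flat on the bench, handle up. Then put the pillow block bearing and the square flange bearing into the tray pockets that match their shapes, each fully home on its pocket floor. Set everything down without dropping it, and leave the blue bin, the can and the wrench where they are.

Things in the scene. Friction and masses are not known exactly. Their poses are not given: they have to be found in the camera images.
- tray: Fixed grey tray block 156 (x) x 172 (y) x 22 mm on a dark stand; its top slopes 30 degrees, low side to the robot. Origin: centre of its underside, 75 mm above the bench. x up the slope, y across, z square out of its top (top face at z = 22 mm). Two pockets 14 mm deep. A lip 6 mm thick on the low edge (x = -78 to -84 mm) rises 9 mm above the top face.
- long_pocket (a point): Centre of the floor of the long pocket, 132 x 43 mm (long side along the tray's x), 14 mm deep; axes as the tray's. Takes the pillow block, 2.5 mm play all round.
- square_pocket (a point): Centre of the floor of the square pocket, 91 x 91 mm (sides along the tray's x and y), 14 mm deep; axes as the tray's. Takes the square flange unit, 2.5 mm play all round.
- cover: Loose aluminium cover plate 150 (x) x 166 (y) x 5 mm, 0.3 kg, lying on the tray's top against the lip, hiding both pockets. Origin: centre of its underside; z out of its top. Black bar handle on its middle: bar 90 mm long (x), 16 mm wide (y), from z = 22 to 38 mm, on posts at x = -38 and +38 mm, open beneath.
- cover_handle (a point): Centre of the cover's handle bar, 30 mm above the cover's underside; axes as the cover's.
- pillow_block: Grey cast-iron pillow block bearing, about 0.6 kg, standing on the bench. Foot 127 (x) x 38 (y) x 14 mm; on its middle a round-topped housing 62 mm long in x, 34 mm wide in y, flat parallel sides, top at 65 mm, bore along y. Origin: centre of its underside, z up. Same either way round.
- flange_unit: Grey cast-iron square flange bearing, about 0.6 kg, lying boss up. Plate 86 x 86 x 14 mm; on its middle a round boss 50 mm in diameter, top at 47 mm, then a steel ring 28 mm in diameter up to 53 mm. Origin: centre of its underside, z up, x and y along the plate's sides. Same in all four turns.
- bin: Bystander: open blue plastic bin, 100 x 150 x 75 mm high. Origin: centre of its underside.
- grease_can: Bystander: upright can, 66 mm in diameter, 120 mm high. Origin: centre of its underside.
- wrench: Bystander: steel wrench 170 mm long, lying on the bench along its x. Origin about at its middle.
Mind the look-alikes: they are no part of the job. There is more than one size of the cover; the job needs the middle-sized.

How it is judged:
On the way:
1. the cover lies flat on the bench, handle up, let go (angle between cover's own z axis and vertical below 0.06 rad and height (world z) of cover below 0.006 m and linear speed of cover below 0.02 m/s and contact force between the fingers and cover below 0.1 N), for 0.2 s.
At the end, for the whole second after the job is handed in: Cover released at rest on the bench, underside centre below 6 mm, handle up, level within 0.06 rad. Underside centre of the pillow block within 7 mm of the long pocket's floor centre, of the flange unit likewise in the square one, each square to the tray within 0.06 rad, at rest, released (all of step 1 and distance between pillow_block and long_pocket below 0.007 m and angle between the z axis of each of pillow_block, flange_unit and the z axis of tray, either way round below 0.06 rad and linear speed of each of pillow_block, flange_unit below 0.02 m/s and distance between flange_unit and square_pocket below 0.007 m and contact force between the fingers and pillow_block below 0.1 N and contact force between the fingers and flange_unit below 0.1 N); the robot touches nothing.
It fails at once if the cover is dropped (faster than 0.5 m/s with no finger on it) (linear speed of cover above 0.5 m/s and contact force between the fingers and cover below 0.1 N).
It fails at once if the pillow block is dropped (faster than 0.5 m/s with no finger on it) (linear speed of pillow_block above 0.5 m/s and contact force between the fingers and pillow_block below 0.1 N).
It fails at once if the square flange unit is dropped (faster than 0.5 m/s with no finger on it) (linear speed of flange_unit above 0.5 m/s and contact force between the fingers and flange_unit below 0.1 N).
It fails at once if the bin, can or wrench is moved more than 25 mm (distance of any of bin, grease_can, wrench from where it was at the start of the episode above 0.025 m).
It also fails if it takes over 72 s, if anything falls off the work surface, if the arm or the gripper's body presses on something with over 40 N, if the wrist force passes 120 N, or if a joint passes its speed limit or range.

## Robot

A 6-joint arm with a two-finger parallel gripper is mounted at the origin on the work surface. World frame = base frame: x ahead of the robot, y to its left, z up, the work surface at z = 0. Lengths are in m, angles in rad, forces in N, time in s.
With the tool pointing down it reaches from about 0.35 to 0.775 m from the base axis. Payload 7.3 kg.
Tool frame: the origin (TCP) lies between the finger pads; the fingertips stand 14 mm ahead of it and the grasp point (between the pads) lies 5 mm behind it; z points along the fingers, y is the line along which they close (so a half turn about z gives the same grasp; the last joint's range is limited). The gripper opens to 92 mm and grips with 3 to 60 N. Pads are 19 mm wide; open, the fingers measure 130 mm over their backs; the gripper's body (75 mm by 190 mm) begins 47 mm behind the grasp point.
Start: joints at [1.143, 0.342, 1.524, -0, 1.275, -0.146], TCP at [0.146, 0.504, 0.241] pointing down, gripper open.
Joint ranges: [-2.53, 2.53], [-0.77, 2.02], [0.04, 2.7], [-1, 4.14], [0.28, 2.66], [-3.11, 3.11]. Speed limits (rad/s): [2.57, 2.57, 3.14, 3.14, 3.14, 3.14].

## Interface

Orientations are given as [roll, pitch, yaw] about the fixed x, y, z axes, in that order (R = Rz(yaw) Ry(pitch) Rx(roll)).
In Python, from cell import robot, eyes gives the robot as it stands. The module is installed in compiled form; this text tells all that it offers.
- The arm moves only by the shell command python3 -m handwheel 'ROWS' [FORCE]. ROWS is JSON, one flat list of numbers, 5 for each row, row after row: the shift along the world's x, y, z in mm, then the turn about the world's z in rad, then the opening, from 0 (shut) to 1 (fully open). In form: [x, y, z, spin, jaw, x, y, z, spin, jaw, ...]. A call has 1 to 8 rows; each row shifts and turns the commanded pose from where the row before left it; what a row does not reach is not made up. A row lasts 1/10 s, in which the tool goes at most 50 mm and 8.59 degrees, less where a joint would pass 70% of its speed; a pose out of reach is approached as far as the arm can. A call with a gripper value outside its range is refused whole. The fingers move at their own pace and stop on an object; FORCE is the grip in N (left out, the last holds). Time passes only in rows, so rows that do not move let the fingers close. It gives the time, the measured TCP pose, the force, the opening and the grip force at its end, in the units of the state.
- robot.observe(): the state, without advancing time (a new reading comes with each control period).
- eyes.read_camera(name): name is "side" or "top"; returns (picture, depth): 384x512x3 uint8, blue, green, red; 384x512 float32, m along the optical axis (not along the pixel's ray), 0 where there is no reading.
- eyes.calibration(name): a dict with "fx", "fy", "cx", "cy" (pixels), "world_to_cam" (4x4, takes a point from world to camera coordinates). Camera axes: x right, y down, z forward; pixel columns grow to the right and rows downward; lengths in m; the calibration is good to about 2 mm. A picture is of the moment at which its call begins. calibration takes no time and is no camera call.
- robot.hand_in(): hands the job in; it is judged then, once.
The state is a dict: "time": time; "qpos": joint angles; "qvel": joint speeds; "joint_efforts": joint torques, N m; "tool_pos": TCP position; "tool_rot": TCP orientation; "contact_force": force on the tool from outside, world axes, zero at the start; "torque": the same for the moment, N m; "opening": finger opening in m; "grip_force": force on a finger pad.
Only numpy, scipy, OpenCV 4.12 (cv2) and the standard library are available. Lean on these libraries where they do the work, as an engineer would, in place of code of your own. Each camera call takes 0.05 s, during which the arm holds its last target. There are 200 camera calls.

## Working session

There is one attempt and no reset: what is moved stays moved. The work goes in short steps, Python scripts to look and compute and a shell command to move; the robot and the scene stay as the last step left them, time stands still between calls to the robot, and variables do not carry over. Pictures are saved under pics/ and viewed, at most 10 in all, crops included, and the job is handed in when it is done.

```bash
mkdir -p pics
cat > h.py <<'E'
import numpy as np, cv2
from cell import robot, eyes
def cal(n):
    c=eyes.calibration(n); T=np.array(c["world_to_cam"]); K=np.array([[c["fx"],0,c["cx"]],[0,c["fy"],c["cy"]],[0,0,1]]); return K,T
def world(n,d):
    K,T=cal(n); v,u=np.mgrid[:d.shape[0],:d.shape[1]]
    P=np.stack([(u-K[0,2])/K[0,0]*d,(v-K[1,2])/K[1,1]*d,d],-1)
    return (P-T[:3,3])@T[:3,:3]
E
python3 - <<'E'
from h import *
for n in("top","side"):
    im,d=eyes.read_camera(n); cv2.imwrite(f"pics/{n}0.png",cv2.resize(im,(768,576),interpolation=cv2.INTER_CUBIC)); np.savez(f"{n}0.npz",im=im,d=d)
    K,T=cal(n); print(n,K[0,0],(-T[:3,:3].T@T[:3,3]).round(3),T[:3,:3].round(2).tolist(),(d>0).mean())
print(robot.observe())
E
```

```text
top 392.7042356268457 [ 0.269 -0.022  1.272] [[-0.01, -1.0, -0.01], [-0.98, 0.01, -0.22], [0.22, 0.0, -0.98]] 0.9958445231119791
side 393.33718623604665 [-0.003 -0.885  0.929] [[0.87, -0.49, 0.02], [-0.3, -0.57, -0.77], [0.38, 0.67, -0.64]] 0.99591064453125
{'time': 0.1, 'qpos': array([ 1.14300381e+00,  3.42635143e-01,  1.52490627e+00,  1.32841824e-05,
        1.27540451e+00, -1.45996206e-01]), 'qvel': array([-3.90527035e-04, -2.59130910e-03, -3.07748175e-03, -9.43991297e-04,
        4.18749433e-06,  8.04029793e-04]), 'joint_efforts': array([-2.19267258e-05, -4.32003808e+01, -2.44695354e+01,  7.18491711e-02,
        5.25767764e-02, -4.33873311e-05]), 'tool_pos': array([0.14582384, 0.5039892 , 0.24012905]), 'tool_rot': array([-3.14025563e+00, -2.09440009e-04,  2.85979232e+00]), 'contact_force': array([-0.03551555, -0.12495055,  0.03156715]), 'torque': array([ 0.00796802, -0.00291699,  0.02636011]), 'grip_force': 0.0, 'opening': 0.09181199396294899}
```

View pics/top0.png

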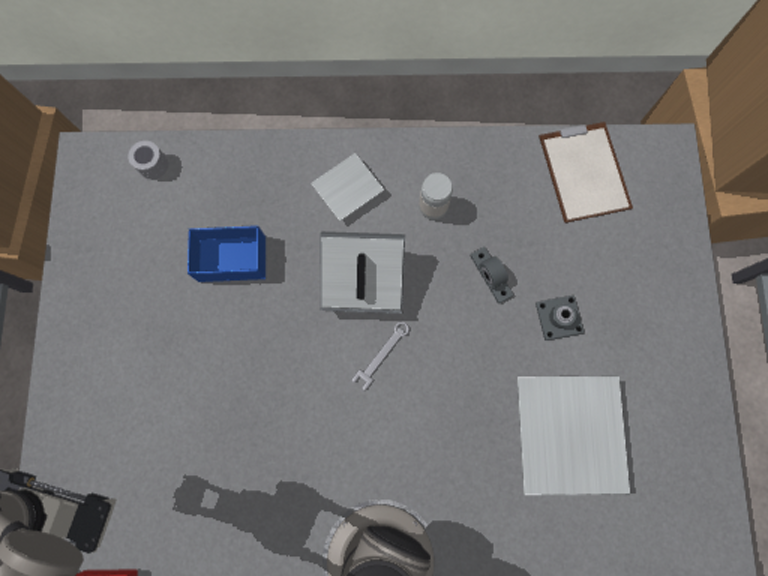

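View pics/side0.png

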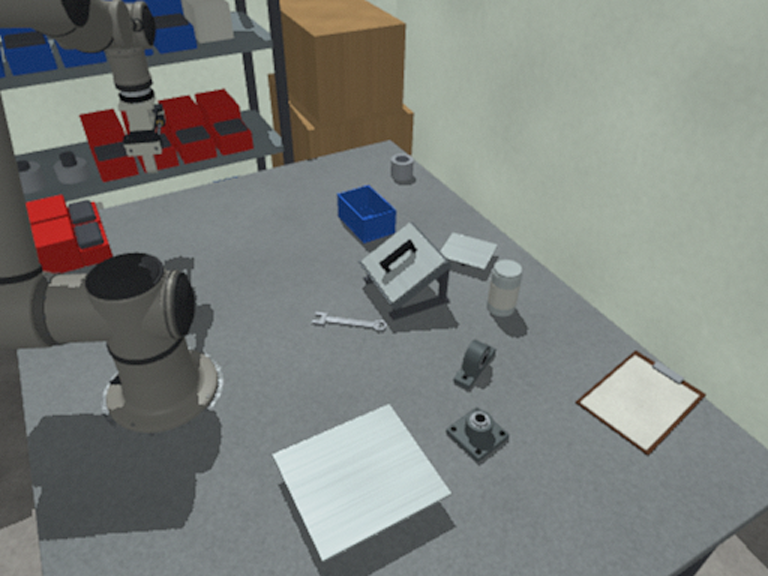

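The top view (768x576 pixels) shows the handled cover on the tray at (362,272), the pillow block at (492,275) and the flange unit at (562,316). The bin is at (227,254), the can at (436,195) and the wrench at (382,355). The two plates without handles, at (575,435) and (348,187), are decoys. The side view agrees. Next I measure with depth.

Run:
```python
from h import *
D={n:np.load(n+"0.npz") for n in("top","side")}
W={n:world(n,D[n]["d"]) for n in D}
# rough world positions from top picture (768 scale)
for k,(u,v) in dict(cover=(340,272),bin=(227,254),can=(436,190),wrench=(382,355),pillow=(492,275),flange=(550,325),big=(575,435),small=(348,187),bench=(250,370)).items():
    print(k,W["top"][int(v/1.5),int(u/1.5)].round(3))
def rect(xy):
    (c,s,a)=cv2.minAreaRect((xy*1000).astype(np.float32)); return np.round(c,1),np.round(s,1),round(a,1)
for n in W:
    P=W[n].reshape(-1,3); P=P[D[n]["d"].ravel()>0]
    x,y,z=P.T
    b=P[(x>.3)&(x<.45)&(y>.1)&(y<.25)]; print(n,"bench z",np.median(b[:,2]),b[:,2].std())
    c0=W["top"][int(272/1.5),int(340/1.5)]
    m=(np.hypot(x-c0[0],y-c0[1])<.16)&(z>.05)&(z<.2); Q=P[m]
    # plane by iterative fit
    s=np.abs(Q[:,2]-(c0[2]+(Q[:,0]-c0[0])*np.tan(np.pi/6)))<.012
    for _ in range(4):
        A=np.c_[Q[:,:2],np.ones(len(Q))]; co=np.linalg.lstsq(A[s],Q[s,2],rcond=None)[0]
        r=(Q[:,2]-A@co)*np.cos(np.pi/6); s=np.abs(r)<.004
    nn=np.r_[-co[:2],1]; nn/=np.linalg.norm(nn)
    print(" plane tilt",np.degrees(np.arccos(nn[2])),"yaw",np.degrees(np.arctan2(-nn[1],-nn[0])),co)
    yaw=np.arctan2(-nn[1],-nn[0]); ey=np.array([-np.sin(yaw),np.cos(yaw),0]); ex=np.cross(ey,nn)
    rc=rect(np.c_[Q[s]@ex,Q[s]@ey]); o=rc[0]/1000; h0=Q[s]@nn
    print(" rect",rc,"top centre",(o[0]*ex+o[1]*ey+h0.mean()*nn).round(4))
    hh=Q[(r>.028)&(r<.038)]; print(" handle",len(hh),hh.mean(0).round(4),rect(np.c_[hh@ex,hh@ey]))
    for k,(u,v) in dict(pillow=(492,275),flange=(562,316)).items():
        c=W["top"][int(v/1.5),int(u/1.5)]; q=P[(np.hypot(x-c[0],y-c[1])<.085)&(z>.006)]
        lo=q[(q[:,2]<.02)]; print(" ",k,len(q),"low",rect(lo[:,:2]),"zmax",q[:,2].max().round(4))
        hi=q[q[:,2]>(.03 if k=="pillow" else .044)]; print("   high",rect(hi[:,:2]),hi.mean(0).round(4))
```

```text
cover [0.57  0.078 0.101]
bin [0.641 0.34  0.002]
can [ 0.741 -0.123  0.118]
wrench [ 0.41  -0.005  0.007]
pillow [ 0.569 -0.242  0.063]
flange [ 0.47  -0.368  0.014]
big [ 0.238 -0.392  0.052]
small [0.788 0.065 0.027]
bench [ 0.383  0.28  -0.   ]
top bench z 0.0014651732439948468 0.0025408339363198404
 plane tilt 29.62118914468542 yaw -2.645517093790664 [ 0.56796236 -0.02624317 -0.22268631]
 rect (array([539.3,  59. ]), array([171.8, 163.6]), 89.6) top centre [0.5666 0.0329 0.0983]
 handle 147 [0.5521 0.0335 0.1277] (array([539.7,  58. ]), array([90.4, 15.1]), 0.5)
  pillow 546 low (array([ 568.1, -239. ]), array([146.5, 150.9]), 88.9) zmax 0.0707
   high (array([ 583.3, -249.1]), array([62.8, 36. ]), 26.4) [ 0.5791 -0.248   0.0562]
  flange 734 low (array([ 481.3, -380.5]), array([147.8, 133.1]), 22.3) zmax 0.0582
   high (array([ 485.7, -392.3]), array([45.9, 47.6]), 24.0) [ 0.4849 -0.3911  0.0504]
side bench z -0.0006676541380864632 0.002024011245264803
 plane tilt 29.748647320598653 yaw -2.3038140916437384 [ 0.57105382 -0.02297397 -0.22492723]
 rect (array([535.7,  54.3]), array([172.2, 161.2]), 89.9) top centre [0.5637 0.0317 0.0963]
 handle 99 [0.5486 0.0322 0.1249] (array([535.6,  54.7]), array([87.6, 19.8]), 1.6)
  pillow 461 low (array([ 581.7, -251.6]), array([130.2,  38.4]), 25.4) zmax 0.0683
   high (array([ 577.7, -252.2]), array([55.9, 35.8]), 26.6) [ 0.572  -0.258   0.0522]
  flange 819 low (array([ 484.3, -393.2]), array([86.6, 86.4]), 10.3) zmax 0.056
   high (array([ 484.4, -392.4]), array([47.2, 48.1]), 41.1) [ 0.4827 -0.3947  0.0488]
```

```bash
python3 -m handwheel '[31,-36,0,0.04,1, 31,-36,0,0.04,1, 31,-36,0,0.04,1, 31,-36,0,0.04,1, 31,-36,0,0.04,1, 31,-36,0,0.041,1, 31,-36,0,0,1, 31,-36,0,0,1]'; python3 -m handwheel '[31,-36,0,0,1, 31,-36,0,0,1, 31,-36,0,0,1, 31,-36,0,0,1, 31,-36,0,0,1, 3,-3,0,0,1, 0,0,0,0,1]'
```

```text
time: 0.9
tool_pos: [0.3947, 0.2146, 0.2406]
tool_rot: [3.141, -0.0, 3.101]
contact_force: [-0.4, 0.8, 0.6]
opening: 0.0921
grip_force: 0.0
time: 1.6
tool_pos: [0.552, 0.0324, 0.2398]
tool_rot: [3.141, -0.002, 3.098]
contact_force: [0.3, 0.3, -0.2]
opening: 0.0918
grip_force: 0.0
```

```bash
python3 -m handwheel '[0,0,-45,0,0.6, 0,0,-40,0,0.6, 0,0,-25,0,0.5, 0,0,-14,0,0.4, 0,0,0,0,0.4]' 10;  python3 -m handwheel '[0,0,0,0,0.1, 0,0,0,0,0.1, 0,0,0,0,0.1, 0,0,0,0,0.1,0,0,0,0,0.1]' 12
```

```text
time: 2.1
tool_pos: [0.5496, 0.0349, 0.1148]
tool_rot: [3.141, -0.005, 3.102]
contact_force: [-1.0, 0.1, 0.3]
opening: 0.0563
grip_force: 0.0
time: 2.6
tool_pos: [0.5521, 0.0333, 0.1172]
tool_rot: [-3.142, 0.001, 3.101]
contact_force: [-0.5, -0.4, -0.6]
opening: 0.0162
grip_force: 0.6
```

```bash
python3 -m handwheel '[0,0,0,0,0, 0,0,0,0,0, 0,0,5,0,0, 0,0,10,0,0, 0,0,20,0,0, 0,0,20,0,0, 0,0,10,0,0, 0,0,0,0,0]' 15
python3 - <<'E'
from h import *
im,d=eyes.read_camera("side"); cv2.imwrite("pics/s1.png",cv2.resize(im[100:300,150:400],(750,600)))
E
```

```text
time: 3.4
tool_pos: [0.5527, 0.0333, 0.1833]
tool_rot: [-3.142, 0.003, 3.101]
contact_force: [0.5, 0.6, -3.0]
opening: 0.0161
grip_force: 15.0
```

View pics/s1.png

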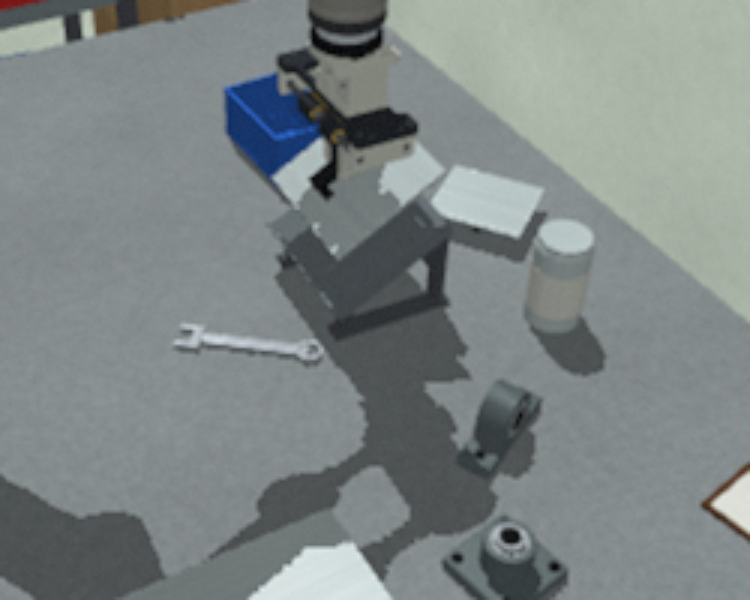

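The cover is held at its handle, still tilted and clear of the tray. I'll carry it to the free area near (0.40, 0.23).

```bash
python3 -m handwheel '[0,5,25,0,0, -8,15,10,0,0, -18,23,0,0,0, -24,30,0,0,0, -26,34,0,0,0, -26,34,0,0,0, -22,28,-10,0,0, -14,16,-15,0,0]'; python3 -m handwheel '[-10,8,-20,0,0, -4,4,-30,0,0, 0,0,-30,0,0, 0,0,-20,0,0, 0,0,-10,0,0, 0,0,-5,0,0, 0,0,0,0,0]'
```

```text
time: 4.25
tool_pos: [0.4115, 0.2207, 0.1915]
tool_rot: [3.14, 0.0, 3.103]
contact_force: [-0.2, 0.1, -3.0]
opening: 0.0156
grip_force: 15.0
time: 4.95
tool_pos: [0.3998, 0.2305, 0.0766]
tool_rot: [-3.142, -0.0, 3.101]
contact_force: [0.8, 0.4, -2.4]
opening: 0.0161
grip_force: 15.0
```

Now I lower it slowly so the low edge touches and the cover pivots level in a light grip.

```bash
python3 -m handwheel '[0,0,-6,0,0, 0,0,-6,0,0, 0,0,-6,0,0, 0,0,-5,0,0, 0,0,-5,0,0, 0,0,-5,0,0]' 6;  python3 -m handwheel '[0,0,-4,0,0, 0,0,-4,0,0, 0,0,-4,0,0, 0,0,-3,0,0, 0,0,-2,0,0, 0,0,-1,0,0, 0,0,0,0,0]' 6
python3 - <<'E'
from h import *
im,d=eyes.read_camera("side"); cv2.imwrite("pics/s2.png",cv2.resize(im[100:300,150:400],(750,600)))
E
```

```text
time: 5.55
tool_pos: [0.4001, 0.2303, 0.0433]
tool_rot: [3.141, 0.0, 3.101]
contact_force: [1.2, -0.1, -1.7]
opening: 0.0158
grip_force: 6.0
time: 6.25
tool_pos: [0.4007, 0.2303, 0.0264]
tool_rot: [3.141, 0.002, 3.101]
contact_force: [0.0, -2.3, 4.0]
opening: 0.0164
grip_force: 6.0
```

View pics/s2.png

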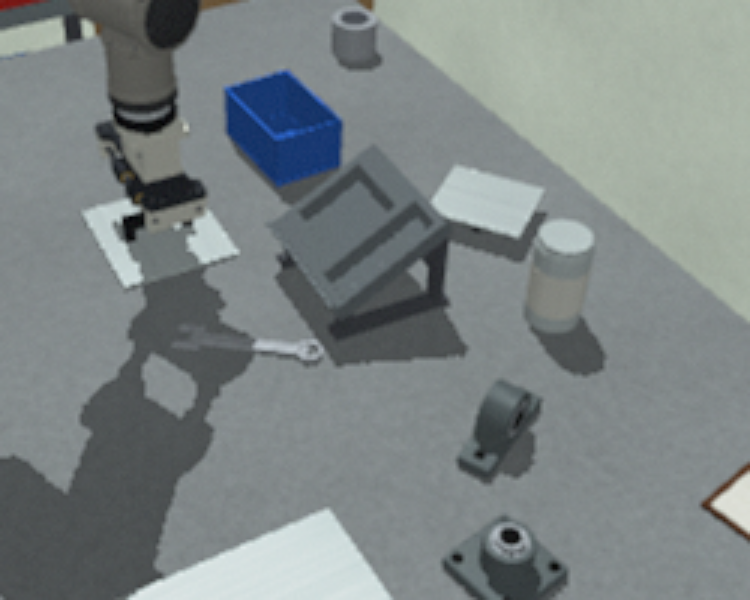

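The cover lies flat on the bench. In the crop, the long pocket is on the near (right, -y) side around (390,245) and the square pocket is on the far side around (345,190). I'll release, lift and measure the pockets.

```bash
python3 -m handwheel '[0,0,0,0,0.4, 0,0,0,0,0.4, 0,0,0,0,0.5, 0,0,30,0,0.5, 0,0,45,0,0.5, 0,0,45,0,1,0,0,45,0,1]'
cat > m.py <<'E'
from h import *
o=[]
for n in("top","side"):
    im,d=eyes.read_camera(n); np.savez(n+"1.npz",im=im,d=d); P=world(n,d)[d>0]; x,y,z=P.T
    c=P[(abs(x-.4)<.068)&(abs(y-.23)<.075)&(z<.02)&(z>-.01)]; A=np.c_[c[:,:2]-[.4,.23],np.ones(len(c))]
    print(n,"cover plane",np.linalg.lstsq(A,c[:,2],rcond=None)[0].round(4))
    yw=np.radians(-2.3); t=np.radians(30); ex=np.array([np.cos(yw)*np.cos(t),np.sin(yw)*np.cos(t),np.sin(t)]); ey=np.array([-np.sin(yw),np.cos(yw),0]); ez=np.cross(ex,ey)
    O=np.array([.581,.032,.075]); L=(P-O)@np.c_[ex,ey,ez]
    m=(abs(L[:,0])<.1)&(abs(L[:,1])<.1)&(L[:,2]>-.005)&(L[:,2]<.04); L=L[m]
    f=L[(abs(L[:,2]-.022)<.004)&(abs(L[:,0])<.074)]; print(" topface z",f[:,2].mean()); dz=f[:,2].mean()-.022
    if n=="top":
        a=cv2.minAreaRect((L[abs(L[:,2]-.022-dz)<.004][:,:2]*1000).astype(np.float32)); print(" top rect",np.round(a[0],1),np.round(a[1],1),round(a[2],1))
    fl=L[abs(L[:,2]-.008-dz)<.005]
    for nm,s in(("long",fl[fl[:,1]<-.024]),("square",fl[fl[:,1]>-.02])):
        s=s[(abs(s[:,0])<.07)&(abs(s[:,1])<.078)]
        if len(s)>20:
            lo,hi=np.percentile(s[:,:2],[1,99],axis=0)*1000; a=cv2.minAreaRect((s[:,:2]*1000).astype(np.float32)); print(" ",nm,len(s),"ctr",((lo+hi)/2).round(1),"ext",(hi-lo).round(1),np.round(a[0],1),np.round(a[1],1),round(a[2],1))
    K,T=cal(n)
E
python3 m.py
python3 - <<'E'
from h import *
for n in("top","side"):
    Z=np.load(n+"1.npz"); im=Z["im"]; P=world(n,Z["d"])
    K,T=cal(n); p=T[:3,:3]@np.array([.575,.03,.1])+T[:3,3]; u,v,_=(K@p/p[2]).astype(int)
    cv2.imwrite(f"pics/{n}_tray.png",cv2.resize(im[v-50:v+50,u-60:u+60],(720,600),interpolation=cv2.INTER_CUBIC)); print(n,u,v)
    q=P[(Z["d"]>0)&(np.hypot(P[...,0]-.485,P[...,1]+.393)<.068)&(P[...,2]>.008)&(P[...,2]<.019)]
    a=cv2.minAreaRect((q[:,:2]*1000).astype(np.float32)); print("flange",a)
E
```

```text
time: 7.0
tool_pos: [0.3995, 0.2302, 0.1923]
tool_rot: [-3.142, -0.001, 3.101]
contact_force: [1.1, 0.6, -0.7]
opening: 0.0572
grip_force: 0.0
top cover plane [-0.0026 -0.0015  0.0063]
 topface z 0.0222282743501402
 top rect [-2.  -0.7] [169.9 164.5] 89.5
  long 546 ctr [ -0.6 -52.2] ext [127.4  42.4] [ -1.3 -52.2] [ 42.8 130.1] 89.3
  square 768 ctr [-0.4 29. ] ext [87.6 88.1] [-0.3 28.6] [89.3 89.9] 89.1
side cover plane [0.0001 0.0004 0.0045]
 topface z 0.021836623610241357
  long 303 ctr [ -1.  -44.8] ext [130.4  36.4] [ -1.4 -45.3] [ 38.3 132.4] 88.8
  square 419 ctr [-1.3 36.4] ext [89.3 80.4] [-1.1 35.5] [82.7 91. ] 89.3
top 241 179
flange ((485.7016296386719, -391.86907958984375), (86.23056030273438, 87.81448364257812), 10.091401100158691)
side 269 172
flange ((483.755859375, -392.9254455566406), (85.81483459472656, 86.15454864501953), 10.224724769592285)
```

View pics/top_tray.png

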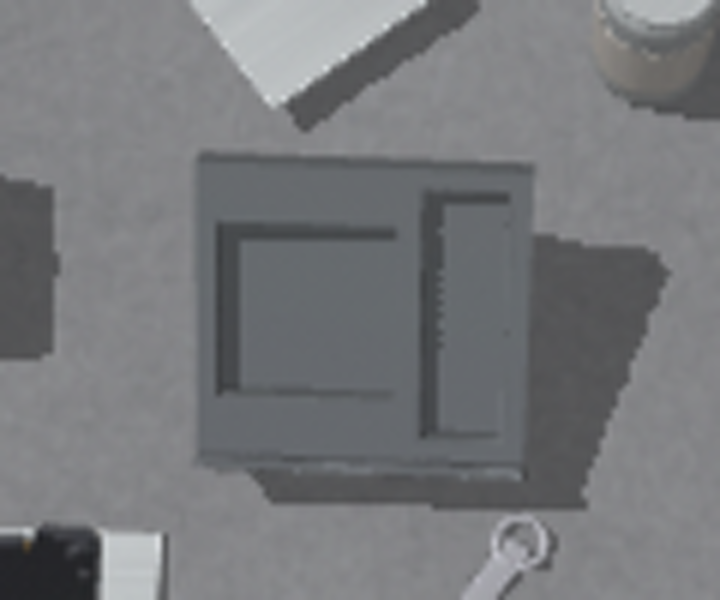

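Run:
```python
from h import *
yw=np.radians(-2.3); t=np.radians(30); ex=np.array([np.cos(yw)*np.cos(t),np.sin(yw)*np.cos(t),np.sin(t)]); ey=np.array([-np.sin(yw),np.cos(yw),0]); ez=np.cross(ex,ey); R=np.c_[ex,ey,ez]
O=np.array([.581,.032,.075])
for n in("top","side"):
    Z=np.load(n+"1.npz"); K,T=cal(n)
    # rectify intersected depth onto tray frame grid at top-face plane: sample local z at each grid point (0.5mm)
    g=np.arange(-100,100.1,.5); X,Y=np.meshgrid(g,g,indexing="ij")
    Pw=O+np.stack([X,Y,np.full_like(X,22)],-1)@R.T/1000
    pc=Pw@T[:3,:3].T+T[:3,3]; uv=pc@K.T; u=(uv[...,0]/uv[...,2]).astype(np.float32); v=(uv[...,1]/uv[...,2]).astype(np.float32)
    # ray depth minus plane depth -> below plane amount (local)
    dd=cv2.remap(Z["d"],u,v,cv2.INTER_NEAREST)-pc[...,2]
    for nm,sel,ax in(("y-profile sq rows",abs(g)<35,0),("x-profile sq",(g>0)&(g<60),1),("x-profile long",(g>-63)&(g<-40),1)):
        p=np.median(dd[sel] if ax==0 else dd[:,sel],axis=1 if ax else 0)
        b=p>.006; e=g[1:][b[1:]!=b[:-1]]; print(n,nm,e, (p[::40]*1000).round(0))
```

```text
top y-profile sq rows [-85.  -73.  -29.5 -17.   73.   85.5] [94. -1. 14. 14. -1. 13. 14. 13. 15.  0. 96.]
top x-profile sq [-85.5 -42.   47.5  81. ] [ 43.  -9.  -0.  11.  14.  14.  15.  15.   0.   1. 150.]
top x-profile long [-87.  -63.5  68.   80.5] [ 44.  -6.  13.  13.  15.  14.  16.  13.  13.   4. 150.]
side y-profile sq rows [-89.5 -74.  -35.  -17.   70.5  87. ] [ 23.   0.  18.  15.  -1.  21.  20.  20.  20.   2. 162.]
side x-profile sq [-85.5 -46.5  44.   77. ] [ 69. -13.   0.  19.  18.  19.  19.  20.   1. 232. 256.]
side x-profile long [-85.5 -67.   64.   76. ] [ 68.  -9.  21.  19.  18.  18.  18.  17.  19. 178. 198.]
```

```bash
python3 -m handwheel '[17,-45,0,0.05,1, 17,-45,0,0.05,1, 17,-45,0,0.05,1, 17,-45,0,0.05,1, 17,-45,0,0.05,1, 17,-45,0,0.05,1, 17,-45,0,0.05,1, 17,-45,0,0.05,1]'; python3 -m handwheel '[17,-45,0,0.05,1, 17,-45,0,0.044,1, 12,-31,0,0,1, 0,0,0,0,1]'
python3 - <<'E'
from h import *
for n in("top","side"):
    im,d=eyes.read_camera(n); P=world(n,d)[d>0]; q=P[(abs(P[:,0]-.4)<.06)&(abs(P[:,1]-.23)<.04)&(P[:,2]>.028)&(P[:,2]<.045)]
    print(n,len(q),[np.round(a,1) for a in cv2.minAreaRect((q[:,:2]*1000).astype(np.float32))])
print(robot.observe()["tool_pos"])
E
```

```text
time: 7.9
tool_pos: [0.5361, -0.1316, 0.1898]
tool_rot: [3.141, -0.001, -2.781]
contact_force: [0.9, 0.7, 0.9]
opening: 0.0916
grip_force: 0.0
time: 8.3
tool_pos: [0.5822, -0.2549, 0.1888]
tool_rot: [-3.141, -0.001, -2.692]
contact_force: [0.2, 0.9, 0.5]
opening: 0.0916
grip_force: 0.0
top 155 [array([401.4, 231.6]), array([17.5, 87.7]), np.float64(88.0)]
side 101 [array([398.6, 229.7]), array([18.9, 89.4]), np.float64(88.2)]
[ 0.58142105 -0.25078591  0.18916345]
```

Averaging the two cameras agrees with the robot to within 1 mm. I'll grasp the pillow block.

```bash
python3 -m handwheel '[0,0,-40,0,0.8, 0,0,-45,0,0.7, 0,0,-35,0,0.7, 0,0,-20,0,0.7, 0,0,-12,0,0.6, 0,0,0,0,0.4, 0,0,0,0,0.2,0,0,0,0,0]' 10;  python3 -m handwheel '[0,0,0,0,0, 0,0,0,0,0, 0,0,5,0,0, 0,0,15,0,0, 0,0,30,0,0, 0,0,40,0,0, 0,0,30,0,0, 0,0,0,0,0]' 20
```

```text
time: 9.2
tool_pos: [0.5829, -0.2509, 0.0405]
tool_rot: [-3.139, 0.002, -2.688]
contact_force: [2.0, -3.5, 3.4]
opening: 0.037
grip_force: 2.5
time: 10.0
tool_pos: [0.5839, -0.2517, 0.1641]
tool_rot: [-3.134, 0.005, -2.688]
contact_force: [1.4, -0.7, -5.1]
opening: 0.0341
grip_force: 19.8
```

```bash
python3 -m handwheel '[0,8,30,-0.06,0, 0,18,30,-0.06,0, -4,32,5,-0.07,0, -5,40,0,-0.08,0, -6,44,0,-0.08,0, -6,40,0,-0.07,0, -5,30,0,-0.05,0, -2,16,0,-0.02,0]'; python3 -m handwheel '[-1,4,0,0,0, 0,0,0,0,0, 0,0,0,0,0]'
python3 - <<'E'
from h import *
s=robot.observe(); print(s["tool_pos"],s["tool_rot"])
for n in("top","side"):
    im,d=eyes.read_camera(n); P=world(n,d); 
    K,T=cal(n); p=T[:3,:3]@np.array([.56,-.02,.16])+T[:3,3]; u,v,_=(K@p/p[2]).astype(int)
    if n=="side": cv2.imwrite("pics/s3.png",cv2.resize(im[v-60:v+40,u-60:u+60],(720,600),interpolation=cv2.INTER_CUBIC))
    q=P[(d>0)&(abs(P[...,0]-.555)<.08)&(abs(P[...,1]+.02)<.03)&(P[...,2]>.145)&(P[...,2]<.24)]
    if n=="side":
        f=q[(q[:,2]<.195)]; print(len(f),f.min(0),f.max(0))
        for sgn in(-1,1):
            e=f[(f[:,0]-.555)*sgn>.04]; print(sgn,len(e),np.median(e,0).round(4),np.percentile(e[:,2],[2,98]).round(4))
E
```

```text
time: 10.8
tool_pos: [0.552, -0.0197, 0.2219]
tool_rot: [3.14, -0.004, 3.105]
contact_force: [-1.0, -0.1, -5.4]
opening: 0.0338
grip_force: 19.8
time: 11.1
tool_pos: [0.5528, -0.0196, 0.223]
tool_rot: [-3.141, -0.001, 3.105]
contact_force: [0.4, 0.7, -5.7]
opening: 0.0338
grip_force: 19.8
[ 0.55279354 -0.01955052  0.22300155] [-3.14133863e+00 -1.27111995e-03  3.10459500e+00]
138 [ 0.48727012 -0.04185733  0.18232584] [0.61335893 0.0014595  0.19495511]
-1 51 [ 0.4963 -0.0308  0.1922] [0.1843 0.1949]
1 22 [ 0.6032 -0.0356  0.193 ] [0.1845 0.1949]
```

View pics/s3.png

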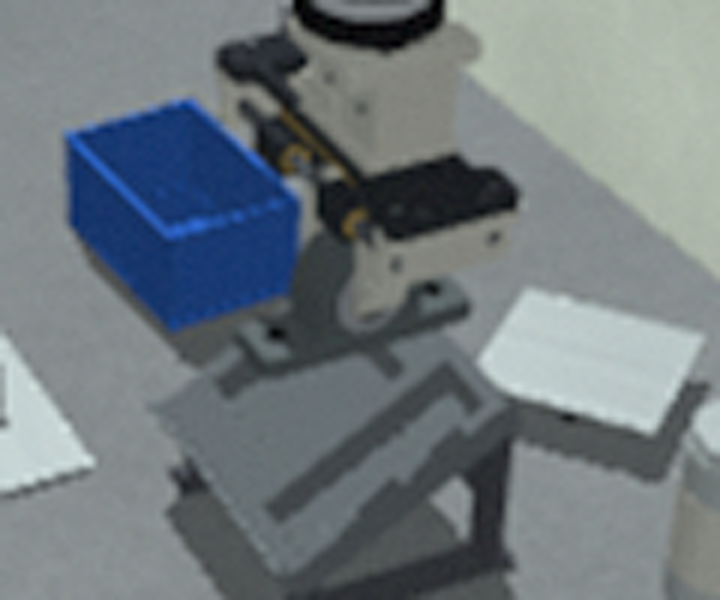

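The block hangs level over the tray, with the long pocket at about (370,440) in the crop. I'll lower it so its uphill end touches the floor and the block pivots in the grip.

```bash
python3 -m handwheel '[1,0.5,-30,0,0, 0,0,-28,0,0, 0,0,-14,0,0, 0,0,-3,0,0, 0,0,-3,0,0, 0,0,-3,0,0, 0,0,-3,0,0, 0,0,0,0,0]' 14;  python3 -m handwheel '[0,0,-3,0,0, 0,0,-3,0,0, 0,0,-3,0,0, 0,0,0,0,0]'
```

```text
time: 12.0
tool_pos: [0.5524, -0.0184, 0.1409]
tool_rot: [-3.142, -0.003, 3.105]
contact_force: [-8.8, 0.4, 0.8]
opening: 0.034
grip_force: 14.0
time: 12.4
tool_pos: [0.552, -0.0183, 0.1316]
tool_rot: [3.142, -0.004, 3.105]
contact_force: [-10.7, -0.4, 0.6]
opening: 0.034
grip_force: 14.0
```

```bash
python3 -m handwheel '[1,0,-3,0,0, 0.5,0,-3,0,0, 0,0,-3,0,0, 0,0,-2,0,0, 0,0,0,0,0]';  python3 -m handwheel '[0,0,-2,0,0, 0,0,-1,0,0, 0,0,0,0,0]'
python3 - <<'E'
from h import *
im,d=eyes.read_camera("side")
cv2.imwrite("pics/s4.png",cv2.resize(im[120:220,210:330],(720,600),interpolation=cv2.INTER_CUBIC))
E
```

```text
time: 12.9
tool_pos: [0.5537, -0.0184, 0.1204]
tool_rot: [3.141, -0.004, 3.105]
contact_force: [-8.2, 0.4, -1.0]
opening: 0.0338
grip_force: 14.0
time: 13.2
tool_pos: [0.554, -0.0184, 0.1181]
tool_rot: [3.142, -0.003, 3.105]
contact_force: [-10.4, -0.5, 2.0]
opening: 0.0342
grip_force: 14.0
```

View pics/s4.png

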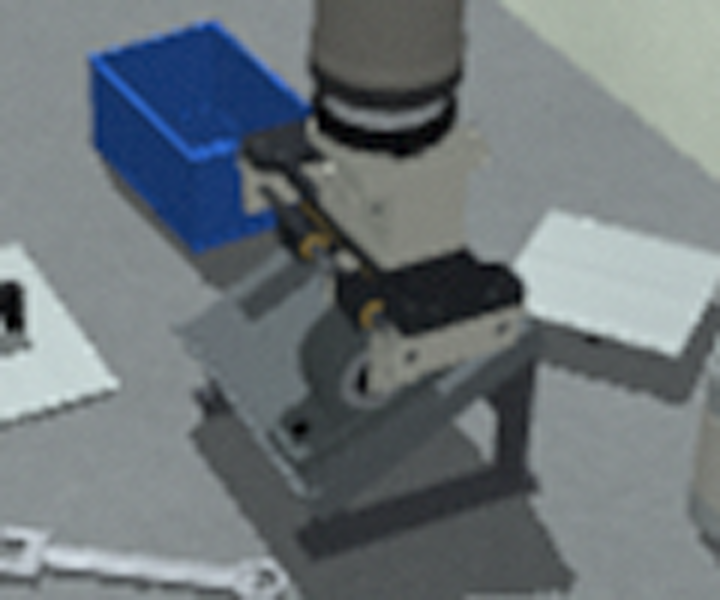

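The block is tilted with the slope and its foot is almost flush in the long pocket. I'll press it the last bit, then release.

```bash
python3 -m handwheel '[-1,0,-1,0,0, -1,0,-1,0,0, 0,0,-1,0,0, 0,0,0,0,0]'
```

```text
time: 13.65
tool_pos: [0.5544, -0.0184, 0.1176]
tool_rot: [-3.141, 0.004, 3.105]
contact_force: [-8.0, 0.8, 14.9]
opening: 0.0337
grip_force: 14.0
```

```bash
python3 -m handwheel '[0,0,0,0,0.45, 0,0,0,0,0.5, 0,0,5,0,0.55, 0,0,40,0,0.55, 0,0,45,0,0.6, 0,0,20,0,1, 0,-40,0,0.04,1, 0,-45,0,0.04,1]';  python3 -m handwheel '[-5,-45,0,0.05,1, -10,-45,0,0.05,1, -10,-45,0,0.04,1, -10,-45,0,0,1, -14,-40,0,0,1, -14,-35,0,0,1, -6,-30,0,0,1, 0,0,0,0,1]'
python3 - <<'E'
from h import *
yw=np.radians(-2.2); t=np.radians(30); ex=np.array([np.cos(yw)*np.cos(t),np.sin(yw)*np.cos(t),np.sin(t)]); ey=np.array([-np.sin(yw),np.cos(yw),0]); ez=np.cross(ex,ey)
O=np.array([.5815,.032,.075])
for n in("top","side"):
    im,d=eyes.read_camera(n); P=world(n,d)[d>0]; L=((P-O)@np.c_[ex,ey,ez])*1000
    m=(abs(L[:,0])<76)&(abs(L[:,1]+52)<19)
    for a,b in((-62,-36),(36,62)):
        k=L[m&(L[:,0]>a)&(L[:,0]<b)&(L[:,2]<40)]; print(n,a,"foot top z",np.median(k[:,2]).round(1),len(k))
    k=L[(abs(L[:,0])<60)&(abs(L[:,1]+52)<35)&(L[:,2]>40)&(L[:,2]<90)]; print(" housing x,y range",np.percentile(k[:,:2],[1,99],axis=0).round(1).tolist(),"top",k[:,2].max().round(1), "c",k[np.argsort(k[:,2])[-15:]].mean(0).round(1))
s=robot.observe(); print(s["tool_pos"],s["tool_rot"])
E
```

```text
time: 14.45
tool_pos: [0.5543, -0.1031, 0.2257]
tool_rot: [-3.141, 0.003, -3.093]
contact_force: [0.7, -0.5, -0.5]
opening: 0.0745
grip_force: 0.0
time: 15.25
tool_pos: [0.4831, -0.3923, 0.2239]
tool_rot: [-3.14, 0.0, -2.963]
contact_force: [-0.4, -0.6, -0.3]
opening: 0.092
grip_force: 0.0
top -62 foot top z 35.7 56
top 36 foot top z 10.0 148
 housing x,y range [[-36.1, -66.0], [21.5, -32.8]] top 85.7 c [ -7.5 -51.3  83.5]
side -62 foot top z 24.7 115
side 36 foot top z 10.2 74
 housing x,y range [[-43.6, -69.5], [17.1, -33.4]] top 84.0 c [-13.7 -51.3  82.6]
[ 0.48427226 -0.38869234  0.22379238] [ 3.14121658e+00  3.34927799e-04 -2.95989330e+00]
```

Run:
```python
from h import *
im,d=eyes.read_camera("side"); a=cv2.resize(im[120:220,210:330],(400,333),interpolation=cv2.INTER_CUBIC)
im2,d2=eyes.read_camera("top"); b=cv2.resize(im2[129:229,181:301],(400,333),interpolation=cv2.INTER_CUBIC)
cv2.imwrite("pics/b5.png",np.hstack([a,b]))
yw=np.radians(-2.2); t=np.radians(30); ex=np.array([np.cos(yw)*np.cos(t),np.sin(yw)*np.cos(t),np.sin(t)]); ey=np.array([-np.sin(yw),np.cos(yw),0]); ez=np.cross(ex,ey)
O=np.array([.5815,.032,.075])
for n,dd in(("side",d),("top",d2)):
    P=world(n,dd)[dd>0]; L=((P-O)@np.c_[ex,ey,ez])*1000
    for a in range(-100,80,10):
        k=L[(L[:,0]>a)&(L[:,0]<a+10)&(abs(L[:,1]+52)<12)]; print(n,a+5,np.percentile(k[:,2],[10,50,90]).round(0) if len(k) else "")
```

```text
side -95 [485. 536. 565.]
side -85 [ 33. 545. 572.]
side -75 [ 19.  37. 569.]
side -65 [-48.  36. 511.]
side -55 [-55.  35. 511.]
side -45 [-58.  36. 511.]
side -35 [-66.  64.  74.]
side -25 [-70.  73.  80.]
side -15 [-78.  61.  81.]
side -5 [-83.  77.  81.]
side 5 [-89.  73.  77.]
side 15 [-91.  61.  69.]
side 25 [21. 24. 29.]
side 35 [-50.  22.  27.]
side 45 [-9. 21. 24.]
side 55 [ 7. 10. 11.]
side 65 [ 8. 20. 25.]
side 75 [19. 24. 26.]
top -95 [561. 565. 570.]
top -85 [ 30. 570. 578.]
top -75 [ 33.  40. 584.]
top -65 [ 36. 586. 594.]
top -55 [ 34. 594. 600.]
top -45 [ 36. 606. 610.]
top -35 [ 66. 614. 617.]
top -25 [ 76. 619. 623.]
top -15 [ 78. 625. 630.]
top -5 [ 79. 628. 640.]
top 5 [ 76. 641. 644.]
top 15 [ 62. 638. 645.]
top 25 [ 25.  55. 647.]
top 35 [ 23. 666. 678.]
top 45 [ 21. 670. 682.]
top 55 [-113.  675.  685.]
top 65 [-122.  679.  686.]
top 75 [-127.  679.  687.]
```

View pics/b5.png

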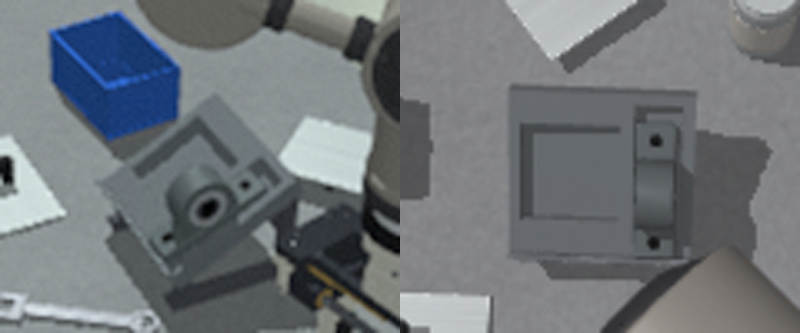

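The low end of the foot is resting on the tray face against the lip, about 14 mm too far down the slope, and the uphill end is on the pocket floor. I'll regrasp it, draw it upslope and let it down.

```bash
python3 -m handwheel '[7,44,0,-0.04,1, 7,44,0,-0.04,1, 7,44,0,-0.04,1, 7,44,0,-0.04,1, 7,44,0,-0.04,1, 7,44,0,-0.02,1, 7,44,0,0,0.8, 7,44,0,0,0.6]' 20;  python3 -m handwheel '[6,18,0,0,0.55, 0,0,-45,0,0.55, 0,0,-40,0,0.55, 0,0,-15,0,0.55, 0,0,-6,0,0.55,0,0,0,0,0.55]'
```

```text
time: 16.25
tool_pos: [0.5403, -0.0329, 0.2243]
tool_rot: [3.141, 0.001, 3.107]
contact_force: [0.5, -0.7, -1.0]
opening: 0.0804
grip_force: 0.0
time: 16.85
tool_pos: [0.5463, -0.0173, 0.1177]
tool_rot: [3.141, -0.0, 3.106]
contact_force: [0.2, -0.1, 0.4]
opening: 0.0505
grip_force: 0.0
```

```bash
python3 -m handwheel '[0,-0.5,0,0,0, 0,0,0,0,0, 0,0,0,0,0, 0,0,0,0,0, 2,0,3,0,0, 4,0,3,0,0, 4,0,2,0,0, 3,0,1,0,0]' 25;  python3 -m handwheel '[0,0,0,0,0, 0,0,0,0,0]'
python3 - <<'E'
from h import *
im,d=eyes.read_camera("side"); a=cv2.resize(im[120:220,210:330],(720,600),interpolation=cv2.INTER_CUBIC)
cv2.imwrite("pics/b6.png",a)
E
```

```text
time: 17.65
tool_pos: [0.5598, -0.0188, 0.1265]
tool_rot: [-3.142, -0.001, 3.105]
contact_force: [-2.6, -0.3, -3.9]
opening: 0.0338
grip_force: 25.0
time: 17.85
tool_pos: [0.5596, -0.0188, 0.1266]
tool_rot: [-3.142, 0.0, 3.105]
contact_force: [0.4, -0.8, -4.6]
opening: 0.0338
grip_force: 25.0
```

View pics/b6.png

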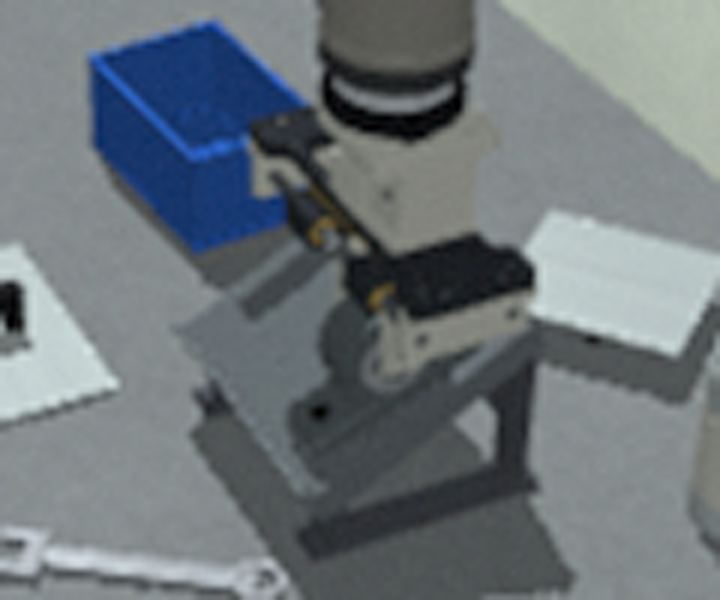

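The block has moved upslope and is lifted. I'll check its low end numerically.

```bash
cat > prof.py <<'E'
from h import *
import sys
yc=float(sys.argv[1]); w=float(sys.argv[2])
yw=np.radians(-2.2); t=np.radians(30); ex=np.array([np.cos(yw)*np.cos(t),np.sin(yw)*np.cos(t),np.sin(t)]); ey=np.array([-np.sin(yw),np.cos(yw),0]); ez=np.cross(ex,ey)
O=np.array([.5815,.032,.075])
for n,b in(("side",-1.7),("top",1.7)):
    im,d=eyes.read_camera(n); P=world(n,d)[d>0]; L=((P-O)@np.c_[ex,ey,ez])*1000-[b,0,0]
    L=L[(abs(L[:,1]-yc)<w)&(L[:,2]>-20)&(L[:,2]<100)]
    print(n,*[(a+3,int(np.median(k)),int(k.max())) if len(k:=L[(L[:,0]>a)&(L[:,0]<a+6),2])>1 else (a+3,None) for a in range(-90,84,6)])
E
python3 prof.py -52 15
```

```text
side (-87, None) (-81, 31, 34) (-75, 22, 23) (-69, 21, 25) (-63, 32, 38) (-57, 35, 41) (-51, 35, 40) (-45, 34, 40) (-39, 33, 38) (-33, 34, 37) (-27, 47, 67) (-21, 65, 76) (-15, 66, 77) (-9, 76, 79) (-3, 78, 83) (3, 80, 83) (9, 77, 81) (15, None) (21, 23, 30) (27, 23, 24) (33, 19, 20) (39, None) (45, None) (51, None) (57, None) (63, None) (69, None) (75, None) (81, None)
top (-87, None) (-81, None) (-75, None) (-69, None) (-63, None) (-57, None) (-51, None) (-45, None) (-39, None) (-33, None) (-27, None) (-21, None) (-15, None) (-9, None) (-3, None) (3, None) (9, None) (15, None) (21, None) (27, None) (33, None) (39, None) (45, None) (51, None) (57, None) (63, None) (69, None) (75, None) (81, None)
```

```bash
python3 -m handwheel '[2,0,1,0,0, 2,0,1,0,0, 0,0,0,0,0, 0.5,0,-1,0,0, 0.5,0,-1,0,0, 0.5,0,-1,0,0, 0,0,0,0,0]' 12; python3 prof.py -52 15
```

```text
time: 18.7
tool_pos: [0.5618, -0.0185, 0.125]
tool_rot: [3.141, -0.008, 3.105]
contact_force: [-11.0, -1.0, -1.7]
opening: 0.034
grip_force: 12.0
side (-87, None) (-81, 30, 33) (-75, 21, 25) (-69, 21, 24) (-63, 17, 32) (-57, 33, 36) (-51, 32, 36) (-45, 31, 36) (-39, 31, 32) (-33, 30, 35) (-27, 41, 59) (-21, 61, 70) (-15, 67, 76) (-9, 74, 81) (-3, 76, 82) (3, 76, 81) (9, 76, 80) (15, 45, 76) (21, 22, 30) (27, 14, 17) (33, 21, 21) (39, None) (45, None) (51, None) (57, None) (63, None) (69, None) (75, None) (81, None)
top (-87, None) (-81, None) (-75, None) (-69, None) (-63, None) (-57, None) (-51, None) (-45, None) (-39, None) (-33, None) (-27, None) (-21, None) (-15, None) (-9, None) (-3, None) (3, None) (9, None) (15, None) (21, None) (27, None) (33, None) (39, None) (45, None) (51, None) (57, None) (63, None) (69, None) (75, None) (81, None)
```

```bash
python3 -m handwheel '[-1,0,-1,0,0, 0,0,-1,0,0, 0,0,-1,0,0, 0,0,-1,0,0, 0,0,-1,0,0, 0,0,0,0,0]' 8; python3 prof.py -52 15 | head -1
```

```text
time: 19.4
tool_pos: [0.5627, -0.0186, 0.1205]
tool_rot: [3.141, -0.003, 3.105]
contact_force: [-4.8, -0.6, -3.1]
opening: 0.0339
grip_force: 8.0
side (-87, -16, -15) (-81, 30, 34) (-75, 22, 24) (-69, 22, 23) (-63, 10, 22) (-57, 23, 27) (-51, 23, 29) (-45, 24, 29) (-39, 24, 26) (-33, 23, 26) (-27, 51, 60) (-21, 61, 67) (-15, 62, 71) (-9, 68, 77) (-3, 71, 75) (3, 73, 77) (9, 71, 75) (15, None) (21, 20, 24) (27, None) (33, None) (39, None) (45, None) (51, None) (57, None) (63, None) (69, None) (75, None) (81, None)
```

The foot is now about flush. I'll release and check the seat.

```bash
python3 -m handwheel '[-1,0,-1,0,0, 0,0,-1,0,0, 0,0,0,0,0.4, 0,0,0,0,0.45, 0,0,0,0,0.5, 0,0,10,0,0.5, 0,0,40,0,0.5, 0,0,45,0,0.7]';  python3 -m handwheel '[0,-40,0,0.04,1, -5,-45,0,0.04,1, -5,-45,0,0.05,1, -10,-45,0,0.05,1, -13,-45,0,0.04,1, -14,-45,0,0,1, -15,-45,0,0,1, -16,-45,0,0,1]'; python3 prof.py -52 15; python3 -c "
from h import *
print(robot.observe()['tool_pos'],robot.observe()['tool_rot'])"
```

```text
time: 20.3
tool_pos: [0.5623, -0.0186, 0.2144]
tool_rot: [3.141, -0.003, 3.105]
contact_force: [0.1, -0.0, -0.3]
opening: 0.0504
grip_force: 0.0
time: 21.1
tool_pos: [0.4844, -0.3756, 0.2148]
tool_rot: [-3.141, 0.001, -2.958]
contact_force: [0.5, 0.4, 0.7]
opening: 0.0919
grip_force: 0.0
side (-87, None) (-81, 31, 35) (-75, 22, 27) (-69, 22, 25) (-63, 9, 22) (-57, 21, 26) (-51, 21, 25) (-45, 22, 24) (-39, 20, 24) (-33, 23, 25) (-27, 48, 60) (-21, 60, 65) (-15, 64, 72) (-9, 67, 74) (-3, 70, 75) (3, 71, 77) (9, 66, 76) (15, 68, 73) (21, 51, 68) (27, 56, 65) (33, 26, 55) (39, 22, 25) (45, 22, 25) (51, 23, 26) (57, 22, 26) (63, 23, 25) (69, 22, 25) (75, 21, 26) (81, None)
top (-87, 29, 31) (-81, 30, 39) (-75, 23, 26) (-69, 20, 26) (-63, 20, 25) (-57, 21, 27) (-51, 21, 26) (-45, 22, 24) (-39, 23, 28) (-33, None) (-27, None) (-21, 63, 66) (-15, 68, 74) (-9, 72, 76) (-3, 73, 75) (3, 73, 78) (9, 71, 79) (15, 70, 76) (21, 65, 73) (27, 59, 65) (33, 36, 54) (39, 22, 26) (45, 23, 29) (51, 23, 27) (57, 22, 27) (63, 21, 26) (69, 22, 26) (75, 22, 26) (81, None)
[ 0.48263369 -0.37934573  0.21426405] [-3.13882218e+00 -2.03468925e-04 -2.96452956e+00]
```

The pillow block is home: its foot is flush at z = 22 from end to end. Next is the flange unit.

```bash
python3 -m handwheel '[2,-13,-30,0,1, 0,0,-45,0,1, 0,0,-45,0,1, 0,0,-35,0,0.9, 0,0,-17,0,0.9, 0,0,-9,0,0.8, 0,0,0,0,0.7, 0,0,0,0,0.3]' 15;  python3 -m handwheel '[0,0,0,0,0, 0,0,0,0,0, 0,0,0,0,0, 0,0,5,0,0, 0,0,15,0,0, 0,0,30,0,0, 0,0,40,0,0, 0,0,40,0,0]' 25
```

```text
time: 22.0
tool_pos: [0.4878, -0.3872, 0.0341]
tool_rot: [-3.14, 0.001, -2.958]
contact_force: [-0.2, -0.3, 0.4]
opening: 0.0634
grip_force: 1.2
time: 22.8
tool_pos: [0.4863, -0.3857, 0.1639]
tool_rot: [3.139, -0.001, -2.958]
contact_force: [0.6, -1.0, -5.2]
opening: 0.0496
grip_force: 25.0
```

```bash
python3 -m handwheel '[1,5,30,0,0, 3,15,25,-0.02,0, 5,30,5,-0.04,0, 8,42,0,-0.04,0, 8,44,0,-0.04,0, 8,44,0,-0.04,0, 8,44,0,-0.042,0, 8,44,0,0,0]';  python3 -m handwheel '[8,44,0,0,0, 8,44,0,0,0, 7,38,0,0,0, 5,30,0,0,0, 3,15,0,0,0, 0,4,0,0,0, 0,0,0,0,0]'
cat > fl.py <<'E'
from h import *
s=robot.observe(); print(s["tool_pos"],s["tool_rot"][2])
im,d=eyes.read_camera("side"); P=world("side",d); b=s["tool_pos"][2]-.034
q=P[(d>0)&(abs(P[...,0]-.56)<.075)&(abs(P[...,1]-.06)<.07)&(P[...,2]>b-.003)&(P[...,2]<b+.02)]
print(len(q),q.min(0),q.max(0),[np.round(a,1) for a in cv2.minAreaRect((q[:,:2]*1000).astype(np.float32))])
E
python3 fl.py
```

```text
time: 23.6
tool_pos: [0.5352, -0.1164, 0.2231]
tool_rot: [3.141, -0.001, 3.101]
contact_force: [1.5, 0.2, -4.7]
opening: 0.0492
grip_force: 25.0
time: 24.3
tool_pos: [0.5666, 0.0561, 0.2227]
tool_rot: [-3.141, -0.001, 3.103]
contact_force: [0.4, 0.8, -4.7]
opening: 0.0496
grip_force: 25.0
[0.56655289 0.05606059 0.22274094] 3.103379504639337
299 [0.5158035  0.01003502 0.18584121] [0.60186444 0.10021436 0.20857877] [array([560.2,  54.9]), array([87.7, 87.2]), np.float64(87.0)]
```

```bash
python3 -m handwheel '[0.5,5.4,-20,0,0, 0,0,-35,0,0, 0,0,-22,0,0, 0,0,-8,0,0, 0,0,-4,0,0, 0,0,0,0,0]' 20; python3 -m handwheel '[0.5,0,-2,0,0, 0.5,0,-2,0,0, 0.5,0,-2,0,0, 0.5,0,-2,0,0, 0,0,0,0,0]'; python3 prof.py 28 40|head -1
```

```text
time: 24.95
tool_pos: [0.5679, 0.061, 0.1343]
tool_rot: [3.142, 0.001, 3.102]
contact_force: [0.5, -0.0, -4.5]
opening: 0.0495
grip_force: 20.0
time: 25.45
tool_pos: [0.5675, 0.0617, 0.1267]
tool_rot: [-3.141, -0.004, 3.103]
contact_force: [-9.9, -0.5, 4.9]
opening: 0.0499
grip_force: 20.0
side (-87, None) (-81, 31, 34) (-75, 22, 34) (-69, 22, 25) (-63, 22, 26) (-57, 21, 25) (-51, 21, 28) (-45, 22, 51) (-39, 50, 56) (-33, 50, 55) (-27, 47, 53) (-21, 46, 54) (-15, 50, 72) (-9, 63, 79) (-3, 66, 77) (3, 69, 78) (9, 72, 77) (15, 71, 89) (21, 57, 62) (27, 28, 97) (33, 25, 95) (39, 10, 22) (45, 14, 22) (51, 23, 25) (57, 21, 25) (63, 22, 25) (69, 20, 25) (75, 22, 25) (81, None)
```

```bash
python3 -m handwheel '[0.5,0,-2,0,0, 0.5,0,-2,0,0, 0.5,0,-2,0,0, 0.5,0,-2,0,0, 0,0,0,0,0]'; python3 prof.py 28 40|head -1
```

```text
time: 26.05
tool_pos: [0.5684, 0.0617, 0.1179]
tool_rot: [-3.141, -0.007, 3.103]
contact_force: [-12.0, -1.5, 2.1]
opening: 0.0493
grip_force: 20.2
side (-87, None) (-81, 30, 36) (-75, 22, 29) (-69, 22, 27) (-63, 22, 26) (-57, 21, 26) (-51, 23, 36) (-45, 38, 43) (-39, 38, 44) (-33, 38, 40) (-27, 37, 57) (-21, 47, 71) (-15, 60, 69) (-9, 64, 73) (-3, 65, 73) (3, 63, 70) (9, 67, 77) (15, 74, 80) (21, 64, 78) (27, 80, 95) (33, 22, 86) (39, 8, 12) (45, 17, 24) (51, 22, 25) (57, 20, 24) (63, 22, 23) (69, None) (75, 22, 22) (81, None)
```

The plate is within 12° of the slope but about 6 mm too far downslope. I'll draw it up, then continue.

```bash
python3 -m handwheel '[2,0,1.2,0,0, 2,0,1.2,0,0, 2,0,1.2,0,0, 0.5,0,0,0,0, 0,0,0,0,0]' 25; python3 prof.py 28 40|head -1
```

```text
time: 26.65
tool_pos: [0.5754, 0.062, 0.1219]
tool_rot: [-3.142, -0.006, 3.103]
contact_force: [-11.3, -0.0, 3.9]
opening: 0.0496
grip_force: 25.2
side (-87, None) (-81, 32, 34) (-75, 21, 32) (-69, 22, 25) (-63, 22, 26) (-57, 22, 27) (-51, 21, 25) (-45, 10, 25) (-39, 36, 41) (-33, 38, 42) (-27, 37, 41) (-21, 38, 44) (-15, 44, 67) (-9, 59, 70) (-3, 61, 73) (3, 64, 74) (9, 62, 73) (15, 64, 72) (21, 69, 84) (27, 36, 54) (33, 74, 95) (39, 24, 98) (45, 21, 23) (51, 23, 24) (57, 22, 26) (63, 22, 23) (69, 20, 22) (75, 21, 22) (81, None)
```

```bash
python3 -m handwheel '[0.6,0,-1.5,0,0, 0.6,0,-1.5,0,0, 0.6,0,-1.5,0,0, 0,0,0,0,0]' 15; python3 prof.py 28 40|head -1
```

```text
time: 27.15
tool_pos: [0.5761, 0.062, 0.1169]
tool_rot: [-3.141, -0.008, 3.103]
contact_force: [-14.1, -0.5, 2.0]
opening: 0.0495
grip_force: 25.6
side (-87, None) (-81, 31, 35) (-75, 21, 27) (-69, 22, 25) (-63, 22, 26) (-57, 22, 26) (-51, 22, 25) (-45, 12, 28) (-39, 28, 33) (-33, 29, 34) (-27, 29, 33) (-21, 30, 61) (-15, 51, 64) (-9, 57, 68) (-3, 58, 67) (3, 59, 67) (9, 57, 67) (15, 62, 69) (21, 57, 76) (27, 37, 96) (33, 79, 99) (39, 22, 74) (45, 20, 24) (51, 20, 23) (57, 22, 23) (63, 23, 24) (69, None) (75, None) (81, None)
```

```bash
python3 -m handwheel '[0,0,-1.5,0,0, 0,0,-1.5,0,0, 0,0,-1.5,0,0, 0,0,0,0,0]' 10; python3 prof.py 28 40|head -1
```

```text
time: 27.65
tool_pos: [0.578, 0.062, 0.1148]
tool_rot: [-3.142, -0.003, 3.103]
contact_force: [-13.4, -0.2, 14.0]
opening: 0.0494
grip_force: 18.3
side (-87, None) (-81, 30, 33) (-75, 22, 28) (-69, 21, 25) (-63, 22, 25) (-57, 22, 27) (-51, 21, 25) (-45, 11, 27) (-39, 22, 26) (-33, 22, 27) (-27, 22, 26) (-21, 31, 57) (-15, 50, 57) (-9, 55, 63) (-3, 57, 63) (3, 55, 65) (9, 55, 64) (15, 59, 67) (21, 67, 75) (27, 69, 99) (33, 79, 97) (39, 21, 71) (45, 21, 23) (51, 20, 28) (57, 23, 23) (63, 21, 24) (69, None) (75, None) (81, None)
```

The plate is flush. I'll release, retreat and check everything.

```bash
python3 -m handwheel '[-1,0,1,0,0, 0,0,0,0,0.6, 0,0,0,0,0.62, 0,0,0,0,0.65, 0,0,8,0,0.65, 0,0,40,0,0.65, 0,0,45,0,0.65, 0,0,40,0,0.65]';  python3 -m handwheel '[-30,-40,0,0,1, -20,-45,0,0,1, -20,-45,0,0,1, -20,-45,0,0,1, -20,-45,0,0,1, -10,-45,0,0,1, 0,-45,0,0,1,0,0,0,0,1]'; echo FL; python3 prof.py 28 40; echo PB; python3 prof.py -52 15
python3 - <<'E'
from h import *
im,d=eyes.read_camera("side"); P=world("side",d)[d>0]
c=P[(abs(P[:,0]-.4)<.068)&(abs(P[:,1]-.23)<.075)&(P[:,2]<.012)]; A=np.c_[c[:,:2]-[.4,.23],np.ones(len(c))]
print("cover",np.linalg.lstsq(A,c[:,2],rcond=None)[0].round(4))
cv2.imwrite("pics/end.png",cv2.resize(im[90:290,150:400],(750,600),interpolation=cv2.INTER_CUBIC))
E
```

```text
time: 28.55
tool_pos: [0.5796, 0.0616, 0.2501]
tool_rot: [-3.142, 0.004, 3.103]
contact_force: [0.4, 0.8, 0.3]
opening: 0.0596
grip_force: 0.0
time: 29.35
tool_pos: [0.4588, -0.2538, 0.2479]
tool_rot: [-3.137, 0.003, 3.098]
contact_force: [0.4, 1.6, 0.3]
opening: 0.0922
grip_force: 0.0
FL
side (-87, None) (-81, 30, 34) (-75, 21, 30) (-69, 21, 26) (-63, 21, 25) (-57, 22, 26) (-51, 21, 27) (-45, 10, 25) (-39, 19, 25) (-33, 21, 25) (-27, 22, 25) (-21, 28, 59) (-15, 51, 58) (-9, 54, 61) (-3, 59, 64) (3, 62, 64) (9, 61, 64) (15, None) (21, None) (27, None) (33, None) (39, None) (45, None) (51, None) (57, None) (63, None) (69, None) (75, None) (81, None)
top (-87, 28, 28) (-81, 30, 36) (-75, 23, 37) (-69, 21, 27) (-63, 22, 28) (-57, 21, 28) (-51, 23, 28) (-45, 16, 24) (-39, 21, 24) (-33, 22, 27) (-27, 22, 29) (-21, 23, 57) (-15, 52, 58) (-9, 55, 64) (-3, 56, 65) (3, 54, 66) (9, 54, 66) (15, 53, 65) (21, 26, 59) (27, 24, 58) (33, 22, 26) (39, 22, 29) (45, 21, 26) (51, 23, 26) (57, 22, 26) (63, 21, 28) (69, 22, 26) (75, 20, 28) (81, 14, 24)
PB
side (-87, -18, -17) (-81, 29, 32) (-75, 22, 25) (-69, 20, 24) (-63, 8, 21) (-57, 21, 27) (-51, 23, 27) (-45, 22, 26) (-39, 21, 23) (-33, 21, 27) (-27, 47, 59) (-21, 60, 65) (-15, 65, 70) (-9, 69, 71) (-3, 71, 73) (3, 73, 77) (9, None) (15, None) (21, 21, 23) (27, 23, 30) (33, None) (39, None) (45, None) (51, None) (57, None) (63, None) (69, None) (75, None) (81, None)
top (-87, 30, 31) (-81, 30, 36) (-75, 24, 34) (-69, 21, 27) (-63, 21, 24) (-57, 22, 28) (-51, 24, 28) (-45, 23, 28) (-39, 24, 27) (-33, None) (-27, None) (-21, 63, 66) (-15, 68, 71) (-9, 70, 74) (-3, 72, 77) (3, 73, 76) (9, 72, 76) (15, 71, 76) (21, 65, 73) (27, 59, 66) (33, 34, 56) (39, 21, 26) (45, 24, 27) (51, 23, 27) (57, 23, 27) (63, 22, 25) (69, 22, 27) (75, 21, 27) (81, None)
cover [-0.0002 -0.0022  0.0044]
```

View pics/end.png

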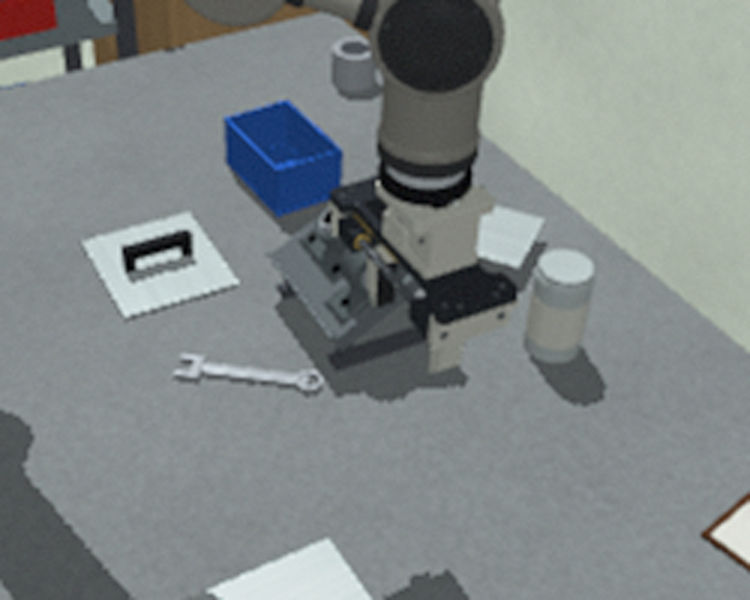

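The final view shows the cover flat at (160,265) with its handle up, and the bin, can and wrench where they were. The depth profiles show both bearings flush in their pockets, so I'm handing in.

```bash
python3 -c "
from cell import robot
print(robot.hand_in())"
```

```text
the job is handed in; nothing more can be done
None
```

The job is handed in, though hand-in returned no verdict: the cover lies flat on the bench handle up, depth readings show both bearings flush in their matching pockets (the pillow block needed a second grasp after first seating 14 mm low), and the bin, can and wrench look unmoved in the last picture.

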